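Bedside bin: open the lid by its lever and ease it shut

ROBOT

A 7-joint arm with a two-finger parallel gripper is mounted at the origin on the work surface. World frame = base frame: x ahead of the robot, y to its left, z up, the work surface at z = 0. Lengths are in m, angles in degrees, forces in N, time in s.
With the tool pointing down it reaches from about 0.425 to 0.875 m from the base axis. Payload 4.7 kg.
Tool frame: the origin (TCP) lies on the front face of the gripper's body, between the roots of the fingers; the fingertips stand 70 mm ahead of it and the grasp point (between the pads) lies 51 mm ahead of it; z points along the fingers, x is the direction in which the jaws open and shut, and the axes are right-handed (so a half turn about z gives the same grasp; the last joint's range is limited). The gripper opens to 87 mm and grips with 3 to 60 N. Pads are 19 mm wide; open, the fingers measure 117 mm over their backs; the gripper's body (75 mm by 190 mm) begins 51 mm behind the grasp point.
Start: joints at [-72.817, 18.392, -4.016, 83.108, 1.295, 78.541, -3.26], TCP at [0.183, 0.624, 0.292] pointing down, gripper open.
Joint ranges: [-163.93, 163.93], [-17.29, 119.83], [-79.2, 71.16], [3.27, 140.29], [-89.18, 269.18], [5.43, 117.66], [-154.24, 154.24]. Speed limits (degrees/s): [147.25, 147.25, 180, 180, 180, 180, 180].

INTERFACE

Orientations are given as [roll, pitch, yaw] about the fixed x, y, z axes, in that order (R = Rz(yaw) Ry(pitch) Rx(roll)).
In Python, from cell import * gives the robot as it stands. The module is installed in compiled form; this text tells all that it offers.
- The arm moves only by the shell command python3 -m crank 'ROWS' [FORCE]. ROWS is JSON, a list of rows, each a list of 7 numbers: the finger opening in mm, from 0 to 87, then the shift along the world's x, y, z in mm, then the turn, a rotation vector about the world's x, y, z in degrees. In form: [[gripper, dx, dy, dz, wx, wy, wz], ...]. A call has 1 to 8 rows; each row is the pose to reach, as a shift and turn from the pose measured when the call began; what a row does not reach only later rows make up. A row lasts 1/10 s, in which the tool goes at most 50 mm and 8.59 degrees, less where a joint would pass 70% of its speed; a pose out of reach is approached as far as the arm can. A call with a gripper value outside its range is refused whole. The fingers move at their own pace and stop on an object; FORCE is the grip in N (left out, the last holds). Time passes only in rows, so rows that repeat a pose let the fingers close. It gives the time, the measured TCP pose, the force and the opening at its end, in the units of the state.
- get_obs(): the state, without advancing time (a new reading comes with each control period).
- read_camera(name): name is "side" or "top" or "wrist"; returns a dict with "img" (420x560x3 uint8, red, green, blue), "K" (3x3 intrinsics, pixels), "cam_to_world" (4x4, takes a point from camera to world coordinates). Camera axes: x right, y down, z forward; pixel columns grow to the right and rows downward; lengths in m; the calibration is good to about 2 mm. A picture is of the moment at which its call begins. There is no depth.
- sign_off(): hands the job in, once; it reports no verdict.
The state is a dict: "time_s": time; "qpos": joint angles; "joint_velocities": joint speeds; "effort": joint torques, N m; "tool_pos": TCP position; "tool_rot": TCP orientation; "force": force on the tool from outside, world axes, zero at the start; "wrist_torque": the same for the moment, N m; "grip_width": finger opening in m.
Only numpy, scipy, OpenCV 4.12 (cv2) and the standard library are available. Lean on these libraries where they do the work, as an engineer would, in place of code of your own. Each camera call takes 0.05 s, during which the arm holds its last target.

TASK

Press the orange lever at the front of the small white bedside bin all the way down with the fingertips so that the lid stands fully open, and keep it open for a good two seconds so that someone can drop something in. Then let the lever come up slowly, so that the lid settles shut without slamming, and take the hand away. Work the lid only through the lever, leave the bin standing where it is (do not lift, tip or push it about), and do not disturb the other things on the table.

Things in the scene. Friction and masses are not known exactly. Their poses are not given: they have to be found in the camera images.
- bin: White open waste bin, 150 mm deep (x), 170 wide (y), 150 high, with a flat grey lid and orange lever. Stands loose on a heavy black foot plate 12 mm thick, 160 wide, from 75 mm behind the origin to 180 in front, under the lever; 1.9 kg, so pressing does not tip it. Origin: centre of the bin body's underside, on the table. Its -x points out of the front (lever side), roughly to the robot.
- bin_lever: Lever: steel arm 30 mm wide with an orange end pad 100 mm wide (y), 55 long, 8 thick, out of the bin's front. Origin: middle of its level axle (along y), 81 mm in front of the bin's origin, 60 above the table; pad ends 105 mm from it. At rest it slopes 0.18 rad up to its free end; at its stop, 0.36 rad on, 0.18 rad down. 2 to 10 N down on the pad works it; let go, it springs back.
- lever_pad (a point): The point to press: middle of the pad's top face, 81 mm in front of the axle; about 80 mm above the table at rest, 50 mm when fully pressed (30 mm travel). Moves with the lever. The bin's front wall is about 87 mm behind it and rises to 150 mm.
- bin_lid (a joint): Angle of the lid about its hinge along the bin's top rear edge, rad: 0 shut, 1.15 fully open (lever at its stop). Linked to the lever both ways without play: 3.19 rad of lid per rad of lever, so 1 mm at the pad is about 0.039 rad of lid. Let go, the lid falls at about 10 rad/s and slams; under 2.5 rad/s it settles gently.
- lid_top: The grey lid plate, 162 mm by 178 mm by 7 mm; its origin is at the middle of the hinge, 79 mm behind the bin's origin and 154 mm above the table, and the plate runs from there along its own -x. Not to be touched.
- clock: Black cube clock radio, 100 mm each way, 0.5 kg, loose; origin centre of its underside. Stands beside the bin; leave alone.
- cream: Amber glass jar with a white cap, 60 mm across, 50 mm high, loose; origin centre of its underside. Stands beside the lever; leave alone.
- mints: Flat aluminium tin with a green lid, 62 x 92 x 21 mm, loose; origin centre of its underside. Lies beside the lever; leave alone.
- mug: Blue mug, 80 mm across, 90 mm high, loose; origin centre of its underside; leave alone.

How it is judged (in metres and radians):
On the way, in this order (a step that is already met when the one before it is completed fails the run):
1. the lever is pressed down by the fingers and the lid stands open (1.0 rad or more of 1.15) for 1.5 s (value of joint bin_lid above 1 rad and contact force between the fingers and bin_lever above 0.3 N), for 1.5 s.
2. the lid is shut again (value of joint bin_lid below 0.05 rad), for 0.2 s.
At the end, for the whole second after the job is handed in: The lid is shut (within 0.05 rad), the bin is at rest, upright and within 30 mm of where it stood, and every other thing on the table is within 20 mm of where it stood (value of joint bin_lid below 0.05 rad and linear speed of bin below 0.02 m/s and distance of bin from where it was at the start of the episode below 0.03 m and angle between bin's own z axis and vertical below 0.05 rad and distance of each of clock, cream, mints, mug from where it was at the start of the episode below 0.02 m); the robot touches nothing.
It fails at once if the lid slams: it comes down through its last 0.35 rad faster than 2.5 rad/s (value of joint bin_lid below 0.35 rad and velocity of joint bin_lid below -2.5 rad/s).
It fails at once if the robot touches the lid itself (contact force between any of the fingers, the arm and lid_top above 0.5 N).
It fails at once if the bin is lifted, tipped or pushed more than 30 mm (height (world z) of bin above 0.015 m or angle between bin's own z axis and vertical above 0.12 rad or distance of bin from where it was at the start of the episode above 0.03 m).
It fails at once if another thing on the table is moved more than 20 mm, lifted or knocked over (distance of any of clock, cream, mints, mug from where it was at the start of the episode above 0.02 m or angle between any of clock, cream, mints, mug's own z axis and vertical above 0.4 rad).
It also fails if it takes over 40 s, if anything falls off the work surface, if the arm or the gripper's body presses on something with over 40 N, if the wrist force passes 120 N, or if a joint passes its speed limit or range.

## Working session

There is one attempt and no reset: what is moved stays moved. The work goes in short steps, Python scripts to look and compute and a shell command to move; the robot and the scene stay as the last step left them, time stands still between calls to the robot, and variables do not carry over. Pictures are saved under pics/ and viewed, and the job is handed in when it is done.

```bash
mkdir -p pics
python3 - <<'E'
from cell import *
import cv2
o=get_obs();print(o['time_s'],o['tool_pos'],o['tool_rot'],o['force'],o['grip_width'])
for n in('top','side'):
    d=read_camera(n);cv2.imwrite(f'pics/{n}0.png',d['img'][:,:,::-1]);print(n,d['K'].tolist(),d['cam_to_world'].round(4).tolist())
E
```

```text
0.0 [0.18320755 0.62321772 0.29119092] [1.79993804e+02 1.06722941e-01 7.36228682e+01] [-0.23786033  0.02313744 -0.75730195] 0.08721631677326562
top [[506.70002970222953, 0.0, 268.3520077571478], [0.0, 506.70002970222953, 202.460970546727], [0.0, 0.0, 1.0]] [[0.0088, -0.9943, 0.1063, 0.461], [-1.0, -0.0089, 0.0003, 0.1206], [0.0006, -0.1063, -0.9943, 1.4178], [0.0, 0.0, 0.0, 1.0]]
side [[472.8513394799829, 0.0, 280.7313750654724], [0.0, 472.8513394799829, 212.62392610574355], [0.0, 0.0, 1.0]] [[0.9245, -0.2191, 0.3119, 0.2397], [-0.381, -0.5101, 0.7711, -0.7912], [-0.0099, -0.8317, -0.5551, 0.7521], [0.0, 0.0, 0.0, 1.0]]
```

View pics/top0.png

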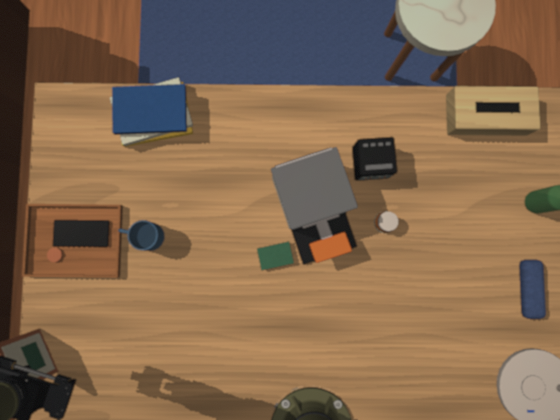

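View pics/side0.png

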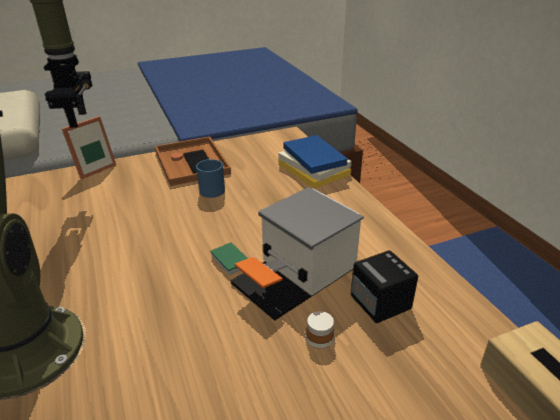

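The top view shows the bin with its lid at about (314,187) and the orange pad at about (330,247). The mints are at (276,256), the jar at (388,221) and the clock at (375,158). I'll enlarge both views to measure.

Run:
```python
import cv2
a=cv2.imread('pics/top0.png')[130:280,240:420];cv2.imwrite('pics/topc.png',cv2.resize(a,(720,600),interpolation=cv2.INTER_CUBIC))
a=cv2.imread('pics/side0.png')[180:360,200:420];cv2.imwrite('pics/sidec.png',cv2.resize(a,None,fx=3.3,fy=3.3,interpolation=cv2.INTER_CUBIC))
```

```text
(no output)
```

View pics/topc.png

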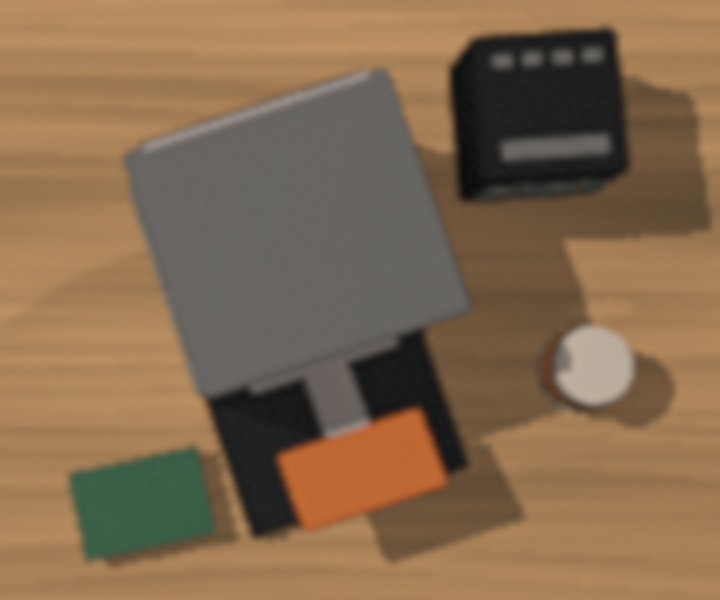

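View pics/sidec.png

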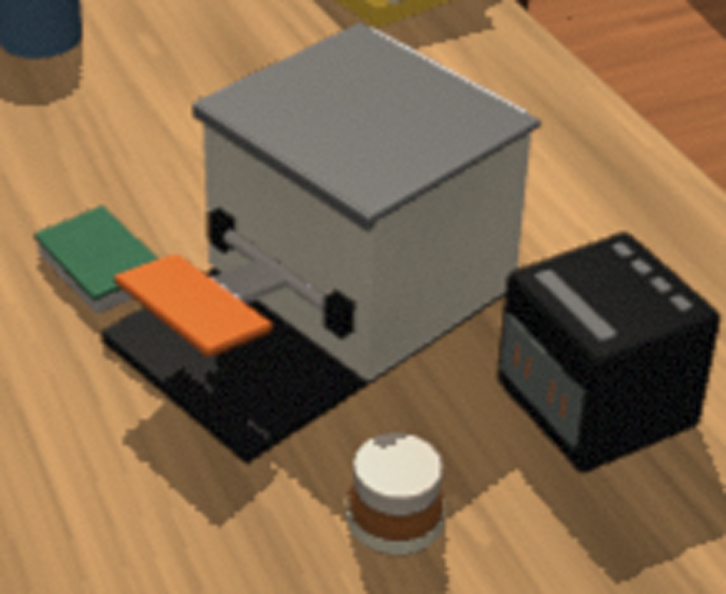

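The pad corners in the top crop are at about (278,455), (420,408), (447,485) and (303,528). In the side crop they are at (117,277), (178,255), (271,325) and (210,352). I'll triangulate these and check them against the given heights and sizes.

```bash
cat > h.py <<'E'
import numpy as np
from cell import *
C={}
def cam(n):
    if n not in C: C[n]=read_camera(n)
    return C[n]
def ray(n,u,v):
    d=cam(n);T=d['cam_to_world'];r=T[:3,:3]@np.linalg.inv(d['K'])@[u,v,1];return T[:3,3],r
def onz(n,u,v,z):
    c,r=ray(n,u,v);return c+r*(z-c[2])/r[2]
def tri(p,q):
    A=[];b=[]
    for n,(u,v) in(('top',p),('side',q)):
        c,r=ray(n,u,v);r/=np.linalg.norm(r);P=np.eye(3)-np.outer(r,r);A.append(P);b.append(P@c)
    return np.linalg.lstsq(np.vstack(A),np.hstack(b),rcond=None)[0]
t=lambda x,y:(240+x/4-.375,130+y/4-.375)
s=lambda x,y:(200+x/3.3-.35,180+y/3.3-.35)
E
python3 - <<'E'
from h import *
# far-left, far-right, near-right, near-left
T=[(278,455),(420,408),(447,485),(303,528)];S=[(178,255),(271,325),(210,352),(117,277)]
P=np.array([tri(t(*a),s(*b)) for a,b in zip(T,S)]);print(P.round(4),P.mean(0).round(4))
print('edges',[round(np.linalg.norm(P[i]-P[i-1]),4) for i in range(4)])
# lid corners z=.1575: RL,RR,FR,FL
L=np.array([tri(t(*a),s(*b)) for a,b in zip([(126,155),(386,70),(470,305),(205,395)],[(365,25),(540,124),(370,226),(195,107)])]);print(L.round(4))
L2=np.array([onz('top',*t(*a),.1575) for a in [(126,155),(386,70),(470,305),(205,395)]]);print(L2.round(4))
f=L2[2]+L2[3]-L2[0]-L2[1];d=f[:2]/np.linalg.norm(f[:2]);print('front dir',d,np.degrees(np.arctan2(-d[1],-d[0])))
hm=(L2[0]+L2[1])[:2]/2;print('pad pred', hm+d*(.079+.081+.081))
w=L2[1]-L2[0];print('yaw from width',np.degrees(np.arctan2(w[0],-w[1])))
E2=P[1]-P[0];print('pad yaw',np.degrees(np.arctan2(E2[0],-E2[1])))
for a,z in (((593,365),.05),((140,503),.021),((540,115),.1)): print(onz('top',*t(*a),z).round(3))
E
```

```text
[[ 0.4967  0.012   0.0704]
 [ 0.528  -0.0819  0.0723]
 [ 0.4784 -0.0984  0.0803]
 [ 0.4485 -0.0037  0.0786]] [ 0.4879 -0.043   0.0754]
edges [np.float64(0.0514), np.float64(0.099), np.float64(0.0529), np.float64(0.0994)]
[[ 0.6839  0.1143  0.1549]
 [ 0.739  -0.0498  0.1535]
 [ 0.5884 -0.1018  0.1497]
 [ 0.5315  0.0642  0.1521]]
[[ 0.6821  0.1148  0.1575]
 [ 0.7381 -0.0493  0.1575]
 [ 0.5891 -0.101   0.1575]
 [ 0.5313  0.0644  0.1575]]
front dir [-0.94661518 -0.32236577] 18.806057367883376
pad pred [ 0.48194782 -0.04492526]
yaw from width 18.832338633415823
pad yaw 18.444632233526633
[ 0.56  -0.203  0.05 ]
[0.465 0.103 0.021]
[ 0.721 -0.159  0.1  ]
```

The measurements agree:
- The pad measures 99 x 52 mm.
- The yaw is about 18.7°, and the lid and pad give the same value.
- The pad centre is at about (0.485, -0.044), within a few mm of the position predicted from the hinge.

The jaw axis goes along the lever's width, which is a turn of about -145° (tool yaw -71.3°). I'll move high above everything with the fingers closed.

```bash
python3 -m crank '[[0,20,-30,0,0,0,-8],[0,40,-60,0,0,0,-16],[0,60,-90,0,0,0,-24],[0,80,-120,0,0,0,-32],[0,100,-150,0,0,0,-40],[0,120,-180,0,0,0,-48],[0,140,-210,0,0,0,-56],[0,160,-240,0,0,0,-64]]' 20
python3 -m crank '[[0,15,-28,0,0,0,-8],[0,30,-56,0,0,0,-16],[0,45,-84,0,0,0,-24],[0,60,-112,0,0,0,-32],[0,75,-140,0,0,0,-40],[0,90,-168,0,0,0,-48],[0,105,-196,0,0,0,-56],[0,120,-224,0,0,0,-64]]'
```

```text
time_s: 1.0
tool_pos: [0.3438, 0.382, 0.2915]
tool_rot: [-180.0, 0.1, 9.3]
force: [-0.5, -0.1, 0.4]
grip_width: 0.031
time_s: 1.8
tool_pos: [0.4641, 0.1567, 0.2915]
tool_rot: [-180.0, 0.1, -55.0]
force: [0.1, -0.1, -0.1]
grip_width: 0.0004
```

```bash
python3 -m crank '[[0,3,-34,0,0,0,-4],[0,6,-68,0,0,0,-8],[0,9,-102,0,0,0,-12],[0,11,-136,-20,0,0,-16],[0,14,-170,-45,0,0,-16],[0,16,-203,-70,0,0,-16],[0,16,-203,-90,0,0,-16],[0,16,-203,-105,0,0,-16]]'
python3 - <<'E'
from cell import *
import cv2
for n in('top','side','wrist'):
    d=read_camera(n);i=d['img'][:,:,::-1]
    if n=='top': i=i[130:330,200:440]
    if n=='side': i=i[80:360,150:420]
    cv2.imwrite(f'pics/{n}1.png',cv2.resize(i,None,fx=2,fy=2,interpolation=cv2.INTER_CUBIC) if n!='wrist' else i)
o=get_obs();print(o['tool_pos'],o['tool_rot'],o['force'],o['qpos'])
E
```

```text
time_s: 2.6
tool_pos: [0.4794, -0.0477, 0.1852]
tool_rot: [179.9, 0.1, -71.2]
force: [0.7, 0.6, -0.1]
grip_width: 0.0005
[ 0.4794366  -0.04634423  0.1859169 ] [ 1.79894706e+02  9.39416039e-02 -7.10350594e+01] [-0.0135956   0.63780444  0.52295442] [-34.054396     2.32992499  37.54627561 115.0770731   -1.64249759
  63.21793259 -66.82236403]
```

View pics/side1.png

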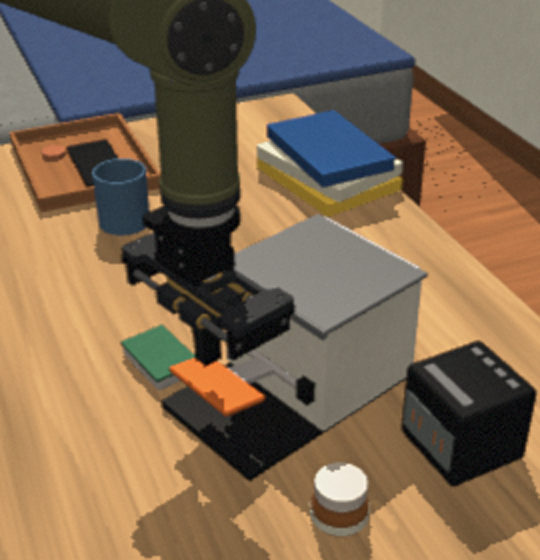

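View pics/wrist1.png

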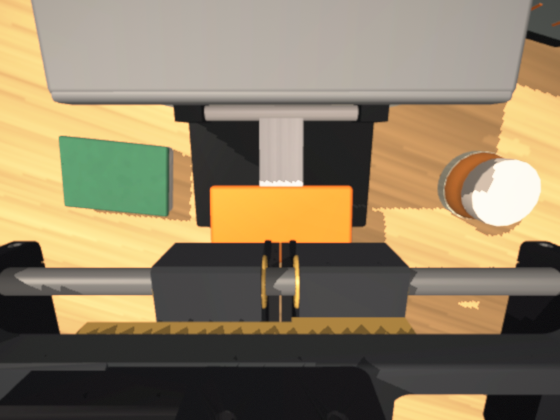

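View pics/top1.png

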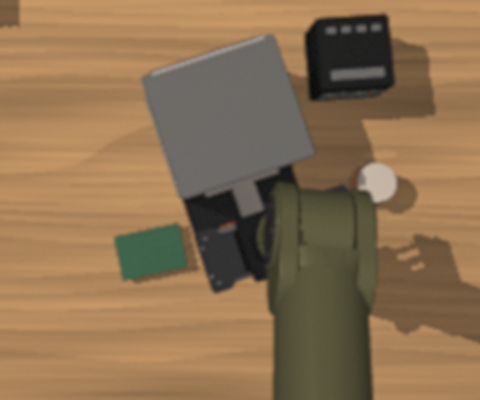

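The fingers are closed, centred over the pad and aligned, about 35 mm above it (in the wrist view the fingers are at column 280 and the pad spans 211–351). The lid and the front wall are well clear. I'm going down.

```bash
python3 -m crank '[[0,0,0,-5,0,0,0],[0,0,0,-10,0,0,0],[0,0,0,-15,0,0,0],[0,0,0,-20,0,0,0],[0,0,0,-25,0,0,0],[0,0,0,-30,0,0,0],[0,0,0,-34,0,0,0],[0,0,0,-38,0,0,0]]'
```

```text
time_s: 3.55
tool_pos: [0.479, -0.0466, 0.1479]
tool_rot: [179.8, 0.1, -71.0]
force: [-2.8, -1.3, 5.9]
grip_width: 0.0006
```

```bash
python3 -m crank '[[0,0,0,-2,0,0,0],[0,0,0,-4,0,0,0],[0,0,0,-6,0,0,0],[0,0,0,-8,0,0,0],[0,0,0,-10,0,0,0],[0,0,0,-12,0,0,0],[0,0,0,-14,0,0,0],[0,0,0,-16,0,0,0]]'
```

```text
time_s: 4.35
tool_pos: [0.4779, -0.0471, 0.1317]
tool_rot: [179.6, 0.2, -71.1]
force: [-4.5, -0.7, 6.0]
grip_width: 0.0005
```

```bash
python3 -m crank '[[0,0,0,-2,0,0,0],[0,0,0,-4,0,0,0],[0,0,0,-6,0,0,0],[0,0,0,-8,0,0,0],[0,0,0,-10,0,0,0],[0,0,0,-11,0,0,0]]'
python3 - <<'E'
from cell import *
import cv2
d=read_camera('side');i=d['img'][80:360,150:420,::-1]
cv2.imwrite('pics/side2.png',cv2.resize(i,None,fx=2,fy=2,interpolation=cv2.INTER_CUBIC))
o=get_obs();print(o['tool_pos'],o['force'])
E
```

```text
time_s: 4.95
tool_pos: [0.4783, -0.0469, 0.1208]
tool_rot: [179.7, 0.2, -71.1]
force: [-2.5, 0.9, 8.3]
grip_width: 0.0006
[ 0.47830818 -0.04696694  0.12087397] [-1.49886308  0.63286496  7.92780711]
```

View pics/side2.png

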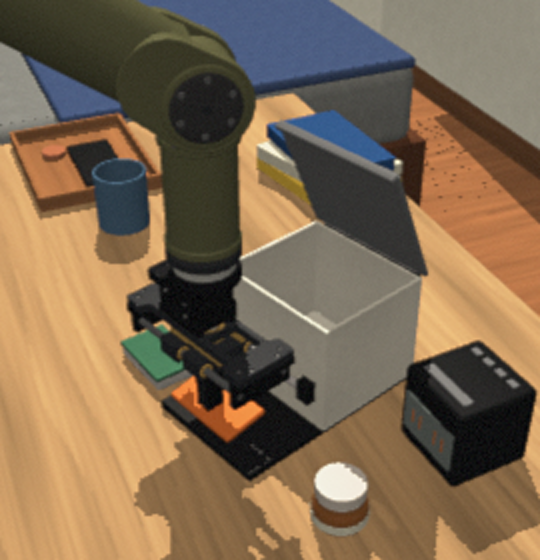

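The lid stands nearly fully open, with its free edge at about (285,125)–(400,165). I'll press to the stop, watching the force.

```bash
python3 -m crank '[[0,0,0,-1,0,0,0],[0,0,0,-2,0,0,0]]'
```

```text
time_s: 5.2
tool_pos: [0.4785, -0.0469, 0.1198]
tool_rot: [179.7, 0.2, -71.1]
force: [-6.6, -0.3, 17.3]
grip_width: 0.0008
```

The force jumped to 17 N with little movement, so the lever is at its stop. I'll hold for about 2.4 s.

```bash
for i in 1 2 3; do python3 -m crank '[[0,0,0,0,0,0,0],[0,0,0,0,0,0,0],[0,0,0,0,0,0,0],[0,0,0,0,0,0,0],[0,0,0,0,0,0,0],[0,0,0,0,0,0,0],[0,0,0,0,0,0,0],[0,0,0,0,0,0,0]]'; done
python3 - <<'E'
from cell import *
import cv2
d=read_camera('side');i=d['img'][80:360,150:420,::-1]
cv2.imwrite('pics/side3.png',cv2.resize(i,None,fx=2,fy=2,interpolation=cv2.INTER_CUBIC))
E
```

```text
time_s: 6.0
tool_pos: [0.4785, -0.047, 0.1205]
tool_rot: [179.7, 0.2, -71.1]
force: [-4.4, 0.0, 10.4]
grip_width: 0.0002
time_s: 6.8
tool_pos: [0.4784, -0.0471, 0.1208]
tool_rot: [179.6, 0.3, -71.1]
force: [-2.7, 0.1, 7.2]
grip_width: 0.0006
time_s: 7.6
tool_pos: [0.4784, -0.0471, 0.121]
tool_rot: [179.6, 0.3, -71.1]
force: [-2.4, 0.2, 6.5]
grip_width: 0.0007
```

View pics/side3.png

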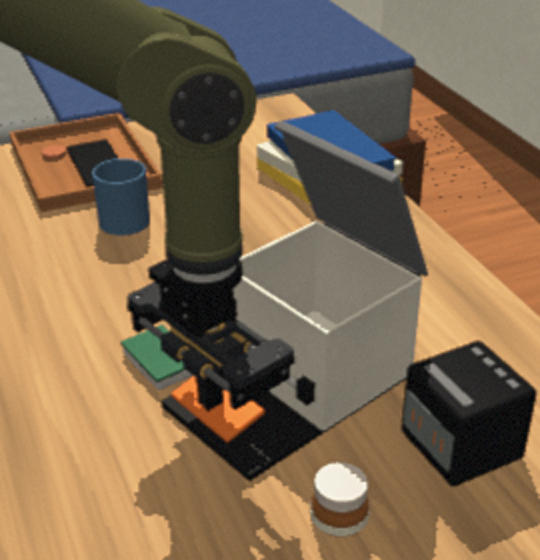

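The lid still looks open. I'll check the lid angle numerically before releasing.

Run:
```python
from h import *
import cv2
d=cam('side')
h=np.array([.710,.0328]);f=np.array([-.9466,-.3224]);l=np.array([-f[1],f[0]])
for a in(0,.9,1.0,1.1,1.15):
  for s in(.089,-.089):
    p=np.r_[h+f*.162*np.cos(a)-l*(-s),.154+.162*np.sin(a)+.003*np.cos(a)]
    c=np.linalg.inv(d['cam_to_world'])@np.r_[p,1];q=d['K']@c[:3];print(a,(q[:2]/q[2]).round(1))
i=d['img'][125:185,270:380,::-1];cv2.imwrite('pics/lid.png',cv2.resize(i,None,fx=7,fy=7,interpolation=cv2.INTER_CUBIC))
```

```text
0 [311.7 246.1]
0 [257.2 210.5]
0.9 [335.7 182.7]
0.9 [276.7 152.7]
1.0 [340.5 176.5]
1.0 [281.1 147.2]
1.1 [345.6 170.7]
1.1 [285.9 142.1]
1.15 [348.2 168. ]
1.15 [288.3 139.8]
```

View pics/lid.png

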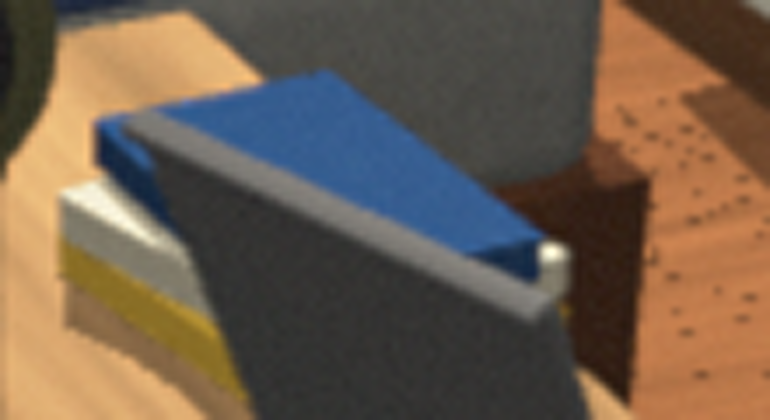

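The lid corners are at about (288.6,141.4) and (348.6,167.9), which gives roughly 1.14 rad, so it is fully open and has been for more than 2.4 s. I'll release slowly at about 15 mm/s.

```bash
for i in 1; do python3 -m crank '[[0,0,0,1.5,0,0,0],[0,0,0,3,0,0,0],[0,0,0,4.5,0,0,0],[0,0,0,6,0,0,0],[0,0,0,7.5,0,0,0],[0,0,0,9,0,0,0],[0,0,0,10.5,0,0,0],[0,0,0,12,0,0,0]]'; done
python3 -m crank '[[0,0,0,1.5,0,0,0],[0,0,0,3,0,0,0],[0,0,0,4.5,0,0,0],[0,0,0,6,0,0,0],[0,0,0,7.5,0,0,0],[0,0,0,9,0,0,0],[0,0,0,10,0,0,0],[0,0,0,11,0,0,0]]'
python3 -m crank '[[0,0,0,1,0,0,0],[0,0,0,2,0,0,0],[0,0,0,3,0,0,0],[0,0,0,4,0,0,0],[0,0,0,5,0,0,0],[0,0,0,6,0,0,0],[0,0,0,7,0,0,0],[0,0,0,8,0,0,0]]'
```

```text
time_s: 8.5
tool_pos: [0.4781, -0.0471, 0.1331]
tool_rot: [179.6, 0.3, -71.1]
force: [-4.0, -0.9, 4.7]
grip_width: 0.0005
time_s: 9.3
tool_pos: [0.4789, -0.0469, 0.1445]
tool_rot: [179.7, 0.3, -71.1]
force: [-0.5, 1.2, 4.0]
grip_width: 0.0004
time_s: 10.1
tool_pos: [0.4784, -0.0472, 0.1522]
tool_rot: [179.6, 0.3, -71.1]
force: [1.2, -0.0, 1.2]
grip_width: 0.0003
```

```bash
python3 -m crank '[[0,0,0,1,0,0,0],[0,0,0,2,0,0,0],[0,0,0,3,0,0,0],[0,0,0,4,0,0,0],[0,0,0,5,0,0,0],[0,0,0,6,0,0,0],[0,0,0,8,0,0,0],[0,0,0,10,0,0,0]]'
python3 -m crank '[[0,0,0,15,0,0,0],[0,-5,0,30,0,0,0],[0,-10,0,45,0,0,0],[0,-15,0,60,0,0,0],[0,-15,0,80,0,0,0],[0,-15,0,100,0,0,0],[0,-15,0,120,0,0,0],[0,-15,0,120,0,0,0]]'
python3 - <<'E'
from cell import *
import cv2
for n in('side','top','wrist'):
    d=read_camera(n);cv2.imwrite(f'pics/{n}4.png',d['img'][:,:,::-1])
i=cv2.imread('pics/side4.png')[80:360,150:420];cv2.imwrite('pics/side4c.png',cv2.resize(i,None,fx=2,fy=2,interpolation=cv2.INTER_CUBIC))
E
```

```text
time_s: 10.9
tool_pos: [0.4784, -0.0471, 0.1624]
tool_rot: [179.6, 0.3, -71.1]
force: [0.1, 0.2, 0.2]
grip_width: 0.0003
time_s: 11.7
tool_pos: [0.4648, -0.0473, 0.2851]
tool_rot: [179.9, 0.2, -71.1]
force: [-0.3, -0.4, 0.3]
grip_width: 0.0002
```

View pics/side4c.png

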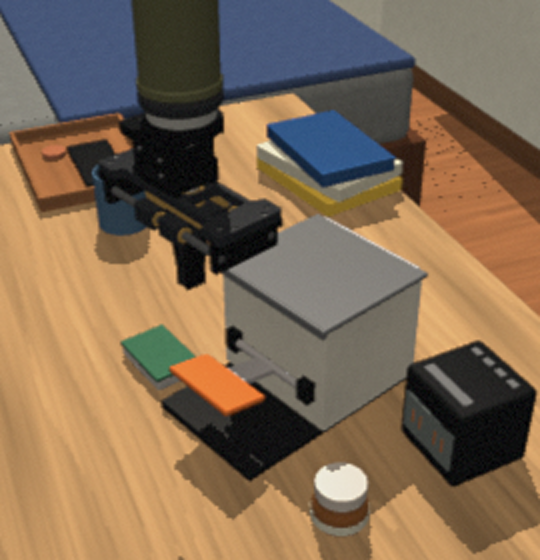

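View pics/top4.png

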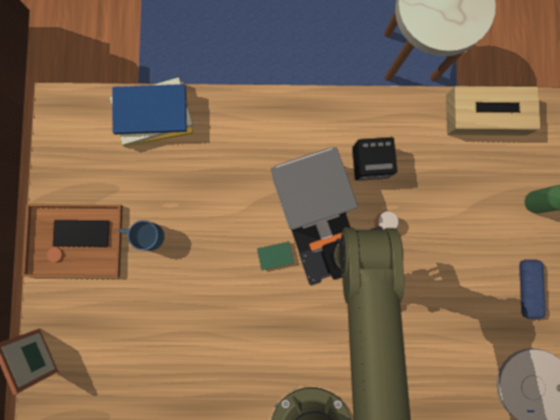

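The lid is flat shut and the lever is up at its rest angle. In the top view the bin (lid corners 272,168 and 336,149), clock, jar, mints and mug are all at the same pixels as before. The hand is clear, so I'm handing in.

```bash
python3 -c "
from cell import *
o=get_obs();print(o['time_s'],o['force'],abs(o['joint_velocities']).max());sign_off()"
```

```text
11.85 [1.05220523 0.97782549 0.33693201] 0.7599135087658847
the job is handed in; nothing more can be done
```

I pressed the orange lever to its stop with closed fingertips, held it about 2.4 s, let it up at 10–15 mm/s and took the hand away. The job was handed in at 11.85 s, and `sign_off()` reports no verdict.

- **Lid open:** at the end of the hold the lid corners in the side picture gave about 1.14 rad. During the hold the press force eased from about 17 N to 6.5 N, and the tool rose about 1 mm.
- **Lid shut:** the closing speed at the pad works out to about 0.4–0.6 rad/s of lid, well under 2.5. I did not measure the lid's speed directly. The last pictures show the lid flat shut and the lever at rest.
- **Surroundings:** I compared the bin, clock, jar, mints and mug by eye with the first pictures and saw no change. The hand was well clear, and the last force reading of about 1 N is no more than sensor noise.
- **Disagreement:** the pad height I measured from the images was about 4 mm lower than the stated 80 mm. I used the stated value, and the forces on the way down fitted it.

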